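# Load the pot and hold its hinged lid as a splash guard

### The job

I am about to pour stock into the oblong steel pot on the hob. Lower the lemon and the garlic bulb gently down into it (no dropping or pressing) and let go of them, then bring its tipped-back lid forward as a splash guard, without letting it fall shut, and hold it open at 45 degrees from closed. Finish while still holding the lid there with the fingers, since it falls if let go, and leave everything else where it stands.

Things in the scene. Friction and masses are not known exactly. Their poses are not given: they have to be found in the camera images.
- lemon_1: yellow lemon, 71 mm long (its x), 53 mm wide (its y), 51 mm high, about 0.09 kg, lying on the fixed wooden board, which is 20 mm thick; origin at the middle of its underside, z up
- lemon_center (a point): middle of the lemon, 25.5 mm above its underside
- garlic_1: pale garlic bulb, round, 60 mm across and 59 mm high, widest about 20 to 30 mm up, about 0.04 kg, standing on the board; origin at the middle of its underside, z up
- garlic_center (a point): middle of the garlic bulb, 27 mm above its underside
- pot: oblong steel pot fixed on the hob: outside 170 (x) x 280 (y) x 80 mm high, walls 5 mm, so 160 x 270 mm inside; inner floor 13 mm and rim 80 mm above its origin. Origin: middle of its underside; its x points from the open front to the hinged back, y along its long side, z up. A black loop handle sticks out 33 mm at each short side
- pot_lid (a joint): angle of the pot's steel lid (168 x 276 x 4 mm, about 0.3 kg): 0 = closed and level, 1.571 = upright, 1.85 = tipped back on its stop, where it starts; it opens upward about the hinge at the pot's back rim, moves freely and, brought forward of upright, falls shut unless held
- lid_hinge (a point): middle of the lid's hinge line, which runs along the pot's y axis: 93 mm behind the pot's origin and 84 mm above its underside
- lid_bar (a point): middle of the lid's black bar handle: round rod 14 mm thick, 140 mm long, parallel to the hinge and 215 mm from it, 37 mm beyond the lid's free edge, on a thin arm at either end. Level at every lid angle, the top of the lid at 45 to 106 degrees; it can turn in a pinch from above. From the hinge it lies 215*cos(angle) mm to the pot's front (-x) and 215*sin(angle) mm up
- onion_1: brown onion, 67 mm across, 78 mm high, standing on the board; bystander, stays where it is
- mill_1: tall dark wooden pepper mill, 58 mm across, 170 mm high; bystander at the right
- mill_2: small salt shaker with a grey top, 44 mm across, 90 mm high; bystander at the right
- spice_jar_1: spice jar with a red cap, 45 mm across, 106 mm high; bystander at the right
- spice_jar_2: spice jar with a red cap, 45 mm across, 106 mm high; bystander at the right
- spice_jar_3: spice jar with a red cap, 45 mm across, 106 mm high; bystander at the right
- bottle_1: dark green oil bottle, 61 mm across, 268 mm high; bystander at the far right
- jar_1: jar with a red lid, 66 mm across, 100 mm high; bystander at the near right
Things that resemble listed ones, but are neither listed nor needed, are in the scene too. Leave any blue look-alike of the garlic_1 alone.

How it is judged:
On the way:
1. lemon and garlic lie in the pot, let go, while the lid is still tipped back (x of lemon_center in the frame of pot between -0.082 and 0.082 m and y of lemon_center in the frame of pot between -0.137 and 0.137 m and z of lemon_center in the frame of pot between 0 and 0.065 m and linear speed of each of lemon_1, garlic_1 below 0.05 m/s and contact force between each of lemon_1, garlic_1 and the fingers below 0.05 N and x of garlic_center in the frame of pot between -0.082 and 0.082 m and y of garlic_center in the frame of pot between -0.137 and 0.137 m and z of garlic_center in the frame of pot between 0 and 0.065 m and value of joint pot_lid above 1.6 rad), for 0.2 s.
At the end, for the whole second after the job is handed in: the lid stands still at 45 degrees from closed, within 6 degrees, held by the fingers alone; the lemon and the garlic lie at rest in the pot, below its rim and not touched by the fingers (x of lemon_center in the frame of pot between -0.082 and 0.082 m and y of lemon_center in the frame of pot between -0.137 and 0.137 m and z of lemon_center in the frame of pot between 0 and 0.065 m and linear speed of each of lemon_1, garlic_1 below 0.05 m/s and contact force between each of lemon_1, garlic_1 and the fingers below 0.05 N and x of garlic_center in the frame of pot between -0.082 and 0.082 m and y of garlic_center in the frame of pot between -0.137 and 0.137 m and z of garlic_center in the frame of pot between 0 and 0.065 m and value of joint pot_lid between 0.68 and 0.89 rad and velocity of joint pot_lid between -0.1 and 0.1 rad/s and contact force between the fingers and pot_lid above 0.3 N and contact force between each of lemon_1, garlic_1 and pot_lid below 0.1 N); the arm keeps its last pose, push and grip.
It fails at once if the lemon or the garlic is dropped into the pot (falls more than about 25 mm) ((z of lemon_center in the frame of pot below 0.11 m and x of lemon_center in the frame of pot between -0.085 and 0.085 m and y of lemon_center in the frame of pot between -0.14 and 0.14 m and linear speed of lemon_1 above 0.7 m/s) or (z of garlic_center in the frame of pot below 0.11 m and x of garlic_center in the frame of pot between -0.085 and 0.085 m and y of garlic_center in the frame of pot between -0.14 and 0.14 m and linear speed of garlic_1 above 0.7 m/s)).
It fails at once if the lemon or the garlic is pressed or knocked against the pot with over 20 N (contact force between any of lemon_1, garlic_1 and pot above 20 N).
It fails at once if the lid falls nearly shut (below about 20 degrees) (value of joint pot_lid below 0.35 rad).
It fails at once if another thing is pushed more than 30 mm from its place (distance of any of onion_1, mill_1, mill_2, spice_jar_1, spice_jar_2, spice_jar_3, bottle_1, jar_1 from where it was at the start of the episode above 0.03 m).
It also fails if it takes over 72 s, if anything falls off the work surface, if the arm or the gripper's body presses on something with over 40 N, if the wrist force passes 120 N, or if a joint passes its speed limit or range.

### The arm

A 6-joint arm with a two-finger parallel gripper is mounted at the origin on the work surface; the furniture and walls round the work are solid. World frame = base frame: x ahead of the robot, y to its left, z up, the work surface at z = 0. Lengths are in m, angles in rad, forces in N, time in s.
With the tool pointing down it reaches from about 0.325 to 0.775 m from the base axis. Payload 9.3 kg.
Tool frame: the origin (TCP) lies on the centre line of the jaws, within the pads' length; the fingertips stand 25 mm ahead of it and the grasp point (between the pads) lies 6 mm ahead of it (arm.tip_reach is the distance from the TCP to the fingertips, in m); z points along the fingers, y is the line along which they close (so a half turn about z gives the same grasp; the last joint's range is limited). The gripper opens to 85 mm and grips with 20 to 120 N. Pads are 22 mm wide; open, the fingers measure 114 mm over their backs; the gripper's body (76 mm by 85 mm) begins 54 mm behind the grasp point. The pads swing forward as they close: fully open they stand 13 mm farther back than shut.
Start: joints at [0.982, 0.259, 0.021, 1.334, 0, 1.418], TCP at [0.232, 0.499, 0.256] pointing down, gripper open.
Joint ranges: [-3.04, 3.04], [-0.91, 1.82], [-1.04, 1.36], [-1.92, 1.95], [-1.52, 1.45], [-3.14, 3.14]. Speed limits (rad/s): [2.22, 2.22, 2.79, 3.14, 3.14, 3.14].

### API

Orientations are given as a unit quaternion [x, y, z, w].
In Python, from cell import get_state, viewer, arm gives the robot as it stands.
- The arm moves only by the tool play_rows, never from a script. Its argument "deltas" is text: rows parted by semicolons, each of 4 numbers parted by spaces: the shift along the tool's x, y, z in m, then the turn about the tool's z in degrees. In form: tx ty tz spin; .... A call has 1 to 20 rows; each row is the pose to reach, as a shift and turn from the pose commanded when the call began, along the tool's axes at that moment; what a row does not reach only later rows make up. A row lasts 1/12 s, in which the tool goes at most 41.7 mm and 7.16 degrees, less where a joint would pass 70% of its speed; a pose out of reach is approached as far as the arm can. A call with a gripper value outside its range is refused whole. "fingers" is the opening, from -1 (shut) to 1 (fully open), set as the call begins (left out, the last holds). The fingers move at their own pace and stop on an object; "squeeze" is the grip in N (left out, the last holds). Time passes only in rows, so rows that repeat a pose let the fingers close. It gives the time, the measured TCP pose, the force, the opening and the grip force at its end, in the units of the state.
- get_state(): the state, without advancing time (a new reading comes with each control period).
- viewer.read_camera(name): name is "scene" or "side" or "wrist"; returns the picture (480x640x3 uint8, red, green, blue); there is no depth.
- viewer.get_calibration(name): a dict with "mtx" (3x3 intrinsics, pixels), "R" (3x3) and "t" (3): a world point X has camera coordinates R X + t; the wrist camera has in their place "tool_from_camera" (4x4, takes a point from camera to tool coordinates, whose origin is the TCP and whose axes are the flange's). Camera axes: x right, y down, z forward; pixel columns grow to the right and rows downward; lengths in m; the calibration is good to about 2 mm. A picture is of the moment at which its call begins: read the wrist's pose just before it. get_calibration takes no time and is no camera call.
- arm.close_job(): hands the job in; it is judged then, once.
The state is a dict: "time": time; "joints": joint angles; "qd": joint speeds; "joint_torque": joint torques, N m; "tcp_pos": TCP position; "orientation": TCP orientation; "contact_force": force on the tool from outside, world axes, zero at the start; "ft_torque": the same for the moment, N m; "finger_gap": finger opening in m; "finger_force": force on a finger pad.
Only numpy, scipy, OpenCV 4.12 (cv2) and the standard library are available. Lean on these libraries where they do the work, as an engineer would, in place of code of your own. Each camera call takes 0.05 s, during which the arm holds its last target. There are 200 camera calls.

## Working session

There is one attempt and no reset: what is moved stays moved. The work goes in short steps, Python scripts to look and compute and a tool call to move; the robot and the scene stay as the last step left them, time stands still between calls to the robot, and variables do not carry over. Pictures are saved under pics/ and viewed, at most 10 in all, crops included, and the job is handed in when it is done.

Besides the shell and the picture viewer there is one more tool, called after ">>>" by a JSON object that holds its "name" and its "arguments". play_rows: Moves the arm, as the interface text tells. Its arguments: {"type":"object","properties":{"deltas":{"type":"string"},"fingers":{"type":"number"},"squeeze":{"type":"number"}},"required":["deltas"]}

```bash
mkdir -p pics; ls; cat > h.py <<'E'
import numpy as np, cv2
from cell import get_state, viewer, arm
from scipy.spatial.transform import Rotation as Ro
def cam(n):
    c=viewer.get_calibration(n); K=np.array(c["mtx"])
    if n=="wrist":
        s=get_state(); T=np.eye(4); T[:3,:3]=Ro.from_quat(s["orientation"]).as_matrix(); T[:3,3]=s["tcp_pos"]
        M=np.linalg.inv(T@np.array(c["tool_from_camera"])); return K,M[:3,:3],M[:3,3]
    return K,np.array(c["R"]),np.array(c["t"])
def atz(C,u,v,z):
    K,R,t=C; d=R.T@np.linalg.solve(K,[u,v,1]); o=-R.T@t; return o+d*(z-o[2])/d[2]
def proj(C,X):
    K,R,t=C; p=K@(R@np.array(X)+t); return p[:2]/p[2]
def tri(C1,p1,C2,p2):
    A=[];b=[]
    for (K,R,t),p in((C1,p1),(C2,p2)):
        d=R.T@np.linalg.solve(K,[*p,1]); d/=np.linalg.norm(d); P=np.eye(3)-np.outer(d,d); A.append(P); b.append(P@(-R.T@t))
    x=np.linalg.lstsq(np.vstack(A),np.hstack(b),rcond=None)[0]; return x
def snap(n,f):
    C=cam(n); im=viewer.read_camera(n); cv2.imwrite("pics/"+f+".png",cv2.cvtColor(im,cv2.COLOR_RGB2BGR)); return C,im
E
python3 - <<'E'
from h import *
for n in("scene","side","wrist"): 
    C,_=snap(n,n+"0"); print(n,-C[1].T@C[2],C[0][0,0])
print(get_state())
E
```

```text
pics
scene [-0.41235894 -0.56634863  1.24704629] 503.3789374688125
side [0.28244304 1.15404908 0.73068263] 584.4882041144972
wrist [0.16101343 0.53275806 0.37432009] 383.86528236379854
{'time': 0.15, 'joints': array([ 9.82389339e-01,  2.59049387e-01,  2.09694563e-02,  1.33369951e+00,
       -8.18439041e-06,  1.41819525e+00]), 'qd': array([ 0.00038941, -0.00205593,  0.00130182, -0.00164495,  0.00062484,
        0.00028072]), 'joint_torque': array([ 4.00306468e-03, -5.55970609e+01,  3.44663501e+01,  1.13480238e-02,
       -8.58140993e-05, -3.61660739e-06]), 'tcp_pos': array([0.23208575, 0.49844051, 0.2558255 ]), 'orientation': array([ 2.16182615e-01,  9.76352823e-01, -4.59684424e-04, -1.74171175e-04]), 'contact_force': array([ 0.01046814, -0.00243196, -0.35503471]), 'ft_torque': array([ 0.00494629, -0.0417978 , -0.01037251]), 'finger_force': 0.0, 'finger_gap': 0.08518973964418139}
```

View pics/scene0.png

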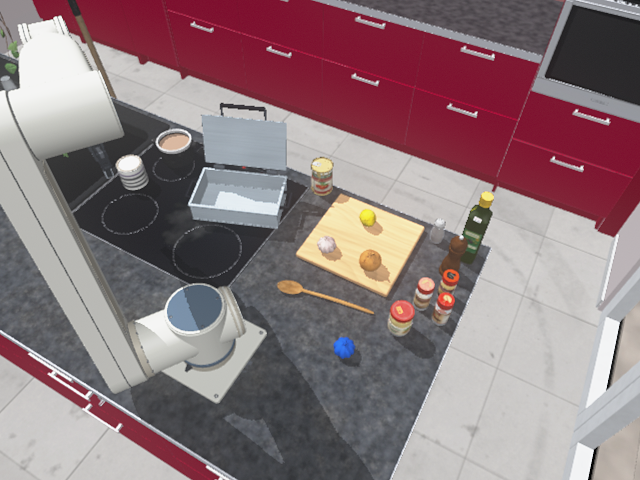

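View pics/side0.png

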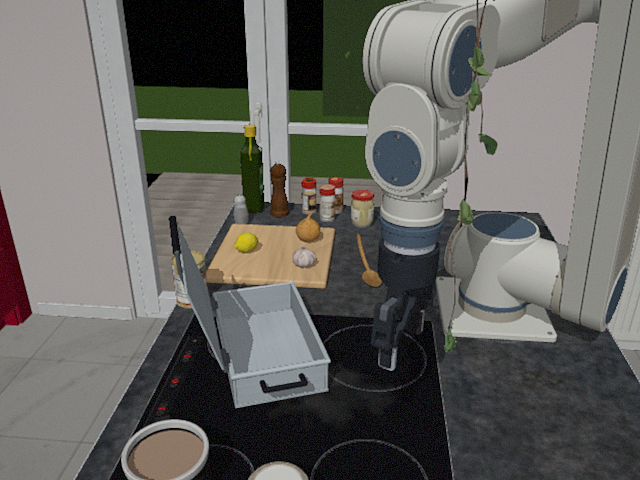

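Scene: the lemon is at about (368,217) and the pale garlic at (326,244). The onion is at (370,260), and the blue look-alike at (344,348) must be left alone. The pot is at (238,195) with its lid tipped back and the bar at (243,107). The only yellow fruit and the only pale bulb, both on the board, fit the description. I'll confirm them in one enlarged crop.

```bash
python3 - <<'E'
import cv2, numpy as np
a=cv2.imread("pics/scene0.png");b=cv2.imread("pics/side0.png")
r=lambda im,x,y,w,h,s:cv2.resize(im[y:y+h,x:x+w],None,fx=s,fy=s,interpolation=cv2.INTER_CUBIC)
A=r(a,180,95,133,150,3);B=r(a,300,190,133,100,3);  # 399x450, 399x300
C=r(b,160,205,190,210,2) # 380x420
o=np.zeros((600,800,3),np.uint8); o[:450,:399]=A; o[:300,401:]=B[:, :399]; 
D=r(b,205,205,133,100,3); o[300:600,401:800]=D
cv2.imwrite("pics/c1.png",o)
E
```

```text
(no output)
```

View pics/c1.png

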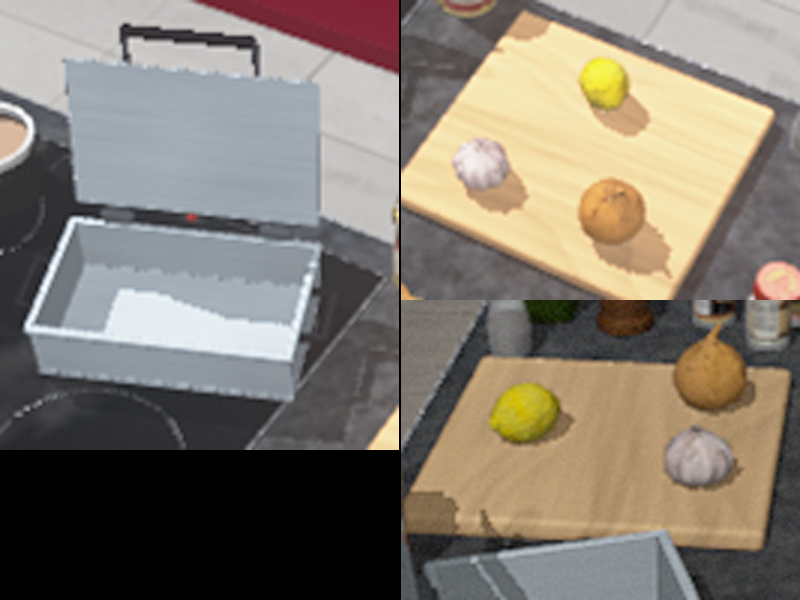

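The crop confirms the lemon (scene 367.7,217.7; side 246.3,242.3) and the pale garlic (scene 326.5,244.7; side 304,257.3). The pot rim corners and bar are clear too.

```bash
python3 - <<'E'
from h import *
from scipy.optimize import least_squares
S,D=cam("scene"),cam("side")
for n,p,q,z in(("lemon",(367.7,217.7),(246.3,242.3),.0455),("garlic",(326.5,244.7),(304,257.3),.047)):
    print(n,tri(S,p,D,q).round(4),atz(S,*p,z).round(4),atz(D,*q,z).round(4))
# pot: local x front->back ; y long. viewed: front-left etc
obs=[((-.085,.14,.08),(188.7,205.5)),((-.085,-.14,.08),(278.3,214.3)),((.085,-.14,.08),(286.7,176)),((.085,.14,.08),(205,169)),
 ((-.093*-1+.215*.2756,.07,.084+.215*.9613),(220.9,105.5)),((.093+.215*.2756,-.07,.084+.215*.9613),(266,108.7))]
def w(p,x):
    c,s=np.cos(p[2]),np.sin(p[2]); return np.array([p[0]+c*x[0]-s*x[1],p[1]+s*x[0]+c*x[1],p[3]+x[2]])
f=lambda p:np.hstack([proj(S,w(p,x))-o for x,o in obs])
r=least_squares(f,[.5,.3,0,0.0]); print(r.x.round(4),f(r.x).round(1))
for x,o in obs: print(proj(D,w(r.x,x)).round(0))
print("bar",w(r.x,(.093+.215*.2756,0,.084+.215*.9613)),"bar45",w(r.x,(.093-.215*.7071,0,.084+.215*.7071)),"hinge",w(r.x,(.093,0,.084)))
print(Ro.from_quat(get_state()["orientation"]).as_matrix().round(3))
# lemon axis via wrist? blob axis in scene
for n in("scene","side"):
    im=cv2.imread(f"pics/{n}0.png"); h=cv2.cvtColor(im,cv2.COLOR_BGR2HSV); m=cv2.inRange(h,(22,190,60),(34,255,255))
    u,v=(368,218) if n=="scene" else (246,242)
    k=np.zeros_like(m);k[v-18:v+18,u-18:u+18]=m[v-18:v+18,u-18:u+18]
    ys,xs=np.nonzero(k); print(n,len(xs),xs.mean(),ys.mean(),cv2.minAreaRect(np.c_[xs,ys].astype(np.float32)))
E
```

```text
lemon [ 0.5999 -0.1869  0.0448] [ 0.5991 -0.1871  0.0455] [ 0.5998 -0.1857  0.0455]
garlic [ 0.4404 -0.1242  0.0421] [ 0.4364 -0.1261  0.047 ] [ 0.4396 -0.1155  0.047 ]
[0.4651 0.2079 0.3816 0.0079] [ 0.9 -0.  -0.2  0.2  0.6  0.5 -0.7 -0.6 -0.1 -0.4 -0.5  0.4]
[335. 351.]
[296. 275.]
[218. 286.]
[240. 367.]
[185. 245.]
[178. 212.]
bar [0.60639915 0.26460995 0.29861846] bar45 [0.41031951 0.18591925 0.24396546] hinge [0.55140826 0.242541   0.09193896]
[[-0.907  0.422 -0.001]
 [ 0.422  0.907 -0.001]
 [ 0.    -0.001 -1.   ]]
scene 65 367.7230769230769 217.6769230769231 ((367.4550476074219, 215.97190856933594), (14.097972869873047, 9.645980834960938), 32.00538635253906)
side 288 245.77083333333334 242.24305555555554 ((245.75003051757812, 242.25003051757812), (18.384777069091797, 20.50609588623047), 45.0)
```

```bash
python3 - <<'E'
import cv2
b=cv2.imread("pics/side0.png")
cv2.imwrite("pics/c2.png",cv2.resize(b[205:405,155:355],None,fx=3,fy=3,interpolation=cv2.INTER_CUBIC))
E
```

```text
(no output)
```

View pics/c2.png

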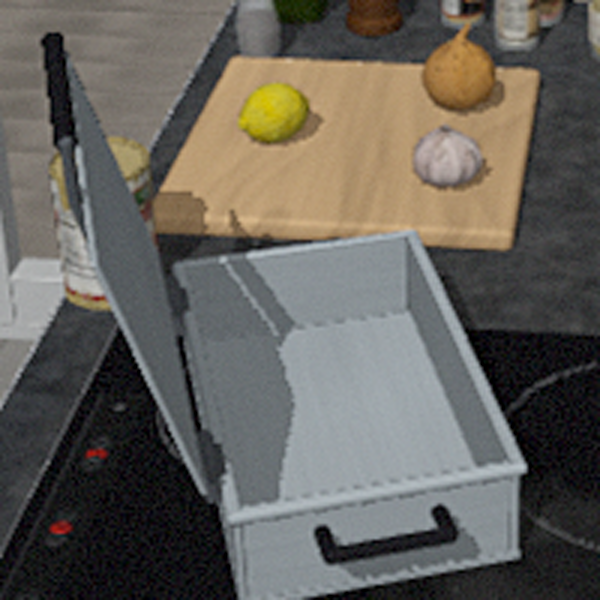

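```bash
python3 - <<'E'
from h import *
from scipy.optimize import least_squares
S,D=cam("scene"),cam("side")
B=lambda y:(.093+.215*.2756,y,.084+.215*.9613)
FL,FR,BR,BL=(-.085,.14,.08),(-.085,-.14,.08),(.085,-.14,.08),(.085,.14,.08)
obs=[(S,FL,(188.7,205.5)),(S,FR,(278.3,214.3)),(S,BR,(286.7,176)),(S,BL,(205,169)),(S,B(.07),(220.9,105.5)),(S,B(-.07),(266,108.7)),
(D,FL,(330,360.7)),(D,BL,(230.5,377)),(D,FR,(293.3,283.5)),(D,B(.07),(175,250)),(D,B(-.07),(172.7,218.7))]
def w(p,x):
    c,s=np.cos(p[2]),np.sin(p[2]); return np.array([p[0]+c*x[0]-s*x[1],p[1]+s*x[0]+c*x[1],p[3]+x[2]])
for nm,sel in(("scene",obs[:6]),("side",obs[6:]),("both",obs)):
    f=lambda p:np.hstack([proj(C,w(p,x))-o for C,x,o in sel])
    r=least_squares(f,[.5,.3,.3,0.0]); print(nm,r.x.round(4),f(r.x).round(1))
for n,u,z in(("brdcorner",(530-0)/3,.02),):pass
print("board corner side",atz(D,155+540/3,205+68/3,.02),"scene",atz(S,300+(775-401)/3,190+118/3,.02))
E
```

```text
scene [0.4651 0.2079 0.3816 0.0079] [ 0.9 -0.  -0.2  0.2  0.6  0.5 -0.7 -0.6 -0.1 -0.4 -0.5  0.4]
side [0.4701 0.2344 0.3528 0.0071] [-1.2  0.5  0.8  0.1  0.6 -1.5  0.4  1.9 -0.5 -1.5]
both [ 0.4745  0.2186  0.3587 -0.003 ] [ 0.5 -1.6 -2.1  0.  -0.1  0.7 -0.1 -1.5  0.6 -0.3 -0.5  1.  -2.7 -0.9
  1.3 -1.3 -0.8 -1.3  1.7  3.   0.3  0.1]
board corner side [ 0.37900338 -0.35247991  0.02      ] scene [ 0.66598801 -0.35998189  0.02      ]
```

The two fixed cameras disagree on the pot by about 25 mm in y, so I'll look from the wrist above it.

>>> {"name": "play_rows", "arguments": {"deltas": "-0.03 -0.02 -0.04 0; -0.06 -0.04 -0.08 0; -0.09 -0.06 -0.10 0; -0.12 -0.08 -0.104 0; -0.15 -0.10 -0.104 0; -0.18 -0.12 -0.104 0; -0.21 -0.14 -0.104 0; -0.24 -0.16 -0.104 0; -0.27 -0.18 -0.104 0; -0.296 -0.191 -0.104 0; -0.296 -0.191 -0.104 0; -0.296 -0.191 -0.104 0; -0.296 -0.191 -0.104 0"}}

```text
time: 1.23
tcp_pos: [0.4197, 0.2005, 0.3601]
orientation: [0.217, 0.976, -0.0, -0.0]
contact_force: [-0.2, 0.0, -0.2]
finger_gap: 0.0856
finger_force: 0.0
```

```bash
python3 - <<'E'
from h import *
C,_=snap("wrist","w1"); print(get_state()["tcp_pos"],get_state()["time"],-C[1].T@C[2],C[1].round(3).tolist())
print(viewer.get_calibration("wrist")["tool_from_camera"])
E
```

```text
[0.41941596 0.20093372 0.36022095] 1.2833 [0.34868267 0.23482077 0.47877483] [[0.422, 0.906, 0.001], [0.862, -0.402, 0.309], [0.281, -0.13, -0.951]]
[[ 3.30000063e-04 -9.50785519e-01 -3.09849622e-01  7.89283710e-02]
 [ 9.99999378e-01 -1.62924512e-05  1.11502632e-03  1.01331360e-03]
 [-1.06519909e-03 -3.09849798e-01  9.50784922e-01 -1.18607206e-01]
 [ 0.00000000e+00  0.00000000e+00  0.00000000e+00  1.00000000e+00]]
```

View pics/w1.png

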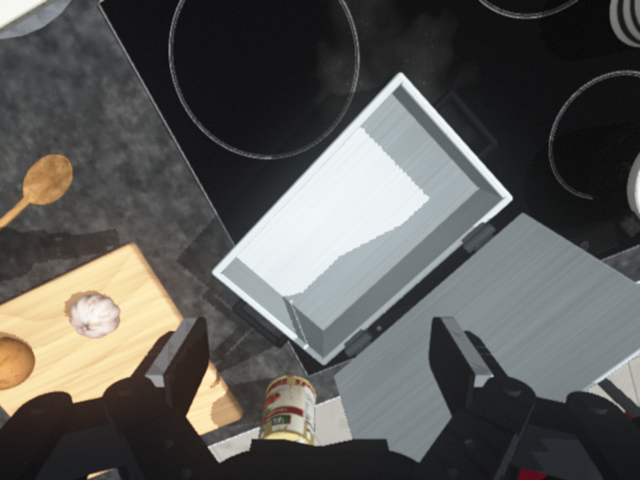

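The wrist view shows the rim corners at FL (401,72), FR (213,274), BR (323,363) and BL (512,199), and the garlic at (95,315).

```bash
python3 - <<'E'
from h import *
from scipy.optimize import least_squares
W=cam("wrist")
X=[(-.085,.14,.08),(-.085,-.14,.08),(.085,-.14,.08),(.085,.14,.08)]
P=[(401,72),(213,274),(323,363),(512,199)]
def w(p,x):
    c,s=np.cos(p[2]),np.sin(p[2]); return np.array([p[0]+c*x[0]-s*x[1],p[1]+s*x[0]+c*x[1],p[3]+x[2]])
f=lambda p:np.hstack([proj(W,w(p,x))-o for x,o in zip(X,P)])
r=least_squares(f,[.5,.3,.3,0.0]); print(r.x.round(4),f(r.x).round(1))
g=least_squares(lambda p:f([*p,.005]),[.5,.3,.3]); print(g.x.round(4),g.fun.round(1))
G=atz(W,95,315,.047);print("garlic",G)
S,D=cam("scene"),cam("side")
for x in X: print(proj(S,w(r.x,x)).round(1),proj(D,w(r.x,x)).round(1))
print(proj(S,G),proj(D,G), tri(S,(326.5,244.7),W,(95,315)))
E
```

```text
[0.4728 0.2235 0.3685 0.0064] [ 0.2  1.3 -0.5 -1.2  0.3  1.3 -0.  -1.4]
[0.4731 0.2235 0.3685] [ 0.1  1.7  0.  -1.5  0.4  0.8 -0.5 -1.4]
garlic [ 0.44106154 -0.11747196  0.047     ]
[187.1 202. ] [328.7 356.9]
[274.7 211.8] [292.2 279.5]
[284.8 174.2] [213.8 290.3]
[202.6 165.5] [232.7 373.4]
[324.77157772 242.57924997] [303.51428769 256.90072862] [ 0.44227796 -0.12334854  0.03940907]
```

>>> {"name": "play_rows", "arguments": {"deltas": "-0.015 -0.028 0 7; -0.03 -0.056 0 14; -0.045 -0.084 0 21; -0.06 -0.11 0.01 28; -0.077 -0.14 0.03 35; -0.09 -0.168 0.06 41; -0.107 -0.195 0.09 44; -0.122 -0.222 0.12 44; -0.138 -0.25 0.15 44; -0.153 -0.279 0.16 44; -0.153 -0.279 0.16 44; -0.153 -0.279 0.16 44; -0.153 -0.279 0.16 44"}}

```text
time: 2.37
tcp_pos: [0.4409, -0.1161, 0.2006]
orientation: [0.566, 0.824, 0.0, -0.0]
contact_force: [-0.1, -0.6, -0.3]
finger_gap: 0.0857
finger_force: 0.0
```

```bash
python3 - <<'E'
from h import *
C,_=snap("wrist","w2"); s=get_state(); print(s["tcp_pos"],s["joints"],s["time"])
print(Ro.from_quat(s["orientation"]).as_matrix().round(3))
E
```

```text
[ 0.44105683 -0.11577851  0.20091663] [-4.41247525e-01  1.23716600e-01 -2.95569564e-01  1.15079169e+00
  2.66909489e-04  7.60839514e-01] 2.4167
[[-0.36   0.933  0.001]
 [ 0.933  0.36  -0.   ]
 [-0.     0.001 -1.   ]]
```

View pics/w2.png

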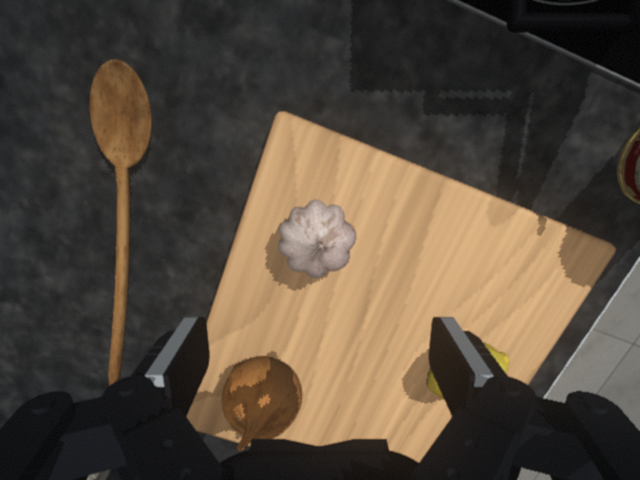

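Garlic outline is centred at (317,239), the onion at (260,398), and the lemon is partly hidden at about (470,372).

```bash
python3 - <<'E'
from h import *
W=cam("wrist"); s=get_state(); R=Ro.from_quat(s["orientation"]).as_matrix()
for n,p,z in(("garlic",(317,239),.047),("onion",(260,398),.055),("lemon",(470,372),.0455)):
    X=atz(W,*p,z); print(n,X.round(4),(R.T@(X-s["tcp_pos"])).round(4))
E
```

```text
garlic [ 0.4427 -0.1194  0.047 ] [-4.000e-03  1.000e-04  1.539e-01]
onion [ 0.4473 -0.2634  0.055 ] [-0.1399 -0.0474  0.1459]
lemon [ 0.6051 -0.1828  0.0455] [-0.1216  0.1288  0.1555]
```

>>> {"name": "play_rows", "arguments": {"deltas": "-0.004 0 0.035 0; -0.004 0 0.07 0; -0.004 0 0.1 0; -0.004 0 0.125 0; -0.004 0 0.14 0; -0.004 0 0.147 0; -0.004 0 0.147 0; -0.004 0 0.147 0"}}

```text
time: 3.08
tcp_pos: [0.4429, -0.1201, 0.0542]
orientation: [0.566, 0.825, 0.0, 0.001]
contact_force: [-0.2, 0.5, 0.6]
finger_gap: 0.0851
finger_force: 0.0
```

>>> {"name": "play_rows", "arguments": {"deltas": "0 0 0 0; 0 0 0 0; 0 0 0 0; 0 0 0 0; 0 0 0 0; 0 0 0 0; 0 0 0 0; 0 0 0 0", "fingers": -1, "squeeze": 25}}

```text
time: 3.75
tcp_pos: [0.4429, -0.1209, 0.0548]
orientation: [0.566, 0.824, 0.0, 0.001]
contact_force: [-1.4, 1.7, 11.9]
finger_gap: 0.0566
finger_force: 24.2
```

>>> {"name": "play_rows", "arguments": {"deltas": "0 0 -0.03 0; 0 0 -0.07 0; 0 0 -0.11 0; 0.01 0.004 -0.15 0; 0.04 0.015 -0.17 0; 0.075 0.029 -0.17 0; 0.11 0.042 -0.17 0; 0.145 0.056 -0.17 0; 0.18 0.069 -0.17 0; 0.215 0.083 -0.17 0; 0.25 0.096 -0.17 0; 0.285 0.11 -0.17 0; 0.32 0.123 -0.17 0; 0.35 0.135 -0.17 0; 0.369 0.142 -0.17 0; 0.369 0.142 -0.17 0; 0.369 0.142 -0.15 0; 0.369 0.142 -0.13 0; 0.369 0.142 -0.13 0"}}

```text
time: 5.33
tcp_pos: [0.4409, 0.2738, 0.1807]
orientation: [0.566, 0.824, -0.002, -0.001]
contact_force: [-0.5, -1.3, -0.7]
finger_gap: 0.0564
finger_force: 27.0
```

```bash
python3 - <<'E'
from h import *
C,_=snap("wrist","w3"); s=get_state(); print(s["tcp_pos"],s["finger_gap"],s["time"])
E
```

```text
[0.44151106 0.2739136  0.18250346] 0.05649078306816547 5.3833
```

View pics/w3.png

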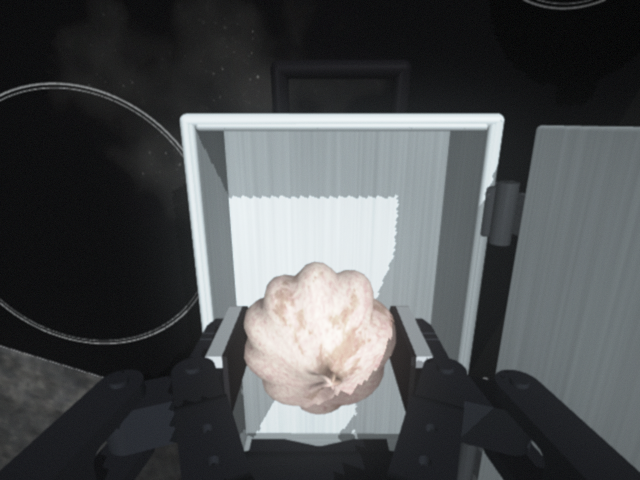

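The garlic is held and the gripper is aligned with the pot, well inside the walls. Lowering.

>>> {"name": "play_rows", "arguments": {"deltas": "0 0.004 0.025 0; 0 0.005 0.05 0; 0 0.005 0.075 0; 0 0.005 0.095 0; 0 0.005 0.11 0; 0 0.005 0.12 0; 0 0.005 0.123 0; 0 0.005 0.125 0; 0 0.005 0.125 0"}}

```text
time: 6.13
tcp_pos: [0.4476, 0.2765, 0.0591]
orientation: [0.566, 0.824, 0.0, 0.0]
contact_force: [0.8, 0.2, -0.6]
finger_gap: 0.0562
finger_force: 27.0
```

>>> {"name": "play_rows", "arguments": {"deltas": "0 0 0.0015 0; 0 0 0.003 0; 0 0 0.003 0; 0 0 0.003 0"}}

```text
time: 6.47
tcp_pos: [0.4471, 0.2765, 0.0556]
orientation: [0.566, 0.824, 0.0, 0.0]
contact_force: [0.3, -0.3, -0.9]
finger_gap: 0.0561
finger_force: 27.0
```

>>> {"name": "play_rows", "arguments": {"deltas": "0 0 0.001 0; 0 0 0.002 0; 0 0 0.002 0; 0 0 0.002 0"}}

```text
time: 6.8
tcp_pos: [0.4469, 0.2764, 0.0532]
orientation: [0.566, 0.824, -0.0, -0.0]
contact_force: [-0.5, -0.2, 0.4]
finger_gap: 0.0566
finger_force: 27.0
```

>>> {"name": "play_rows", "arguments": {"deltas": "0 0 0 0; 0 0 0 0; 0 0 0 0; 0 0 0 0; 0 0 0 0", "fingers": 0.95}}

```text
time: 7.22
tcp_pos: [0.4471, 0.2764, 0.0533]
orientation: [0.566, 0.824, 0.0, 0.0]
contact_force: [0.3, 0.2, 0.5]
finger_gap: 0.0834
finger_force: 0.0
```

>>> {"name": "play_rows", "arguments": {"deltas": "0 0 -0.03 0; 0 0 -0.07 0; 0 0 -0.11 0; -0.02 0 -0.14 0; -0.05 -0.002 -0.16 0; -0.09 -0.004 -0.17 0; -0.13 -0.006 -0.17 0; -0.17 -0.008 -0.17 0; -0.21 -0.01 -0.17 0; -0.25 -0.012 -0.17 0; -0.29 -0.014 -0.17 0; -0.33 -0.016 -0.17 0; -0.37 -0.018 -0.17 0; -0.41 -0.02 -0.17 0; -0.45 -0.022 -0.16 0; -0.485 -0.023 -0.15 0; -0.485 -0.023 -0.15 0; -0.485 -0.023 -0.15 0"}}

```text
time: 8.72
tcp_pos: [0.5994, -0.1863, 0.2018]
orientation: [0.567, 0.823, -0.0, -0.001]
contact_force: [-1.0, 0.2, 0.5]
finger_gap: 0.0834
finger_force: 0.0
```

```bash
python3 - <<'E'
from h import *
C,im=snap("wrist","w4"); s=get_state(); print(s["tcp_pos"],s["time"],s["joints"])
h=cv2.cvtColor(im,cv2.COLOR_RGB2HSV); m=cv2.inRange(h,(22,200,60),(34,255,255))
n,l,st,ce=cv2.connectedComponentsWithStats(m); i=1+np.argmax(st[1:,4]); print(st[i],ce[i])
c=max(cv2.findContours((l==i).astype(np.uint8),0,2)[0],key=len); print(cv2.fitEllipse(c),cv2.minAreaRect(c))
X=atz(C,*ce[i],.0455);R=Ro.from_quat(s["orientation"]).as_matrix();print(X,R.T@(X-s["tcp_pos"]))
b=viewer.read_camera("scene")[95:245,180:330,::-1]; o=cv2.cvtColor(im,cv2.COLOR_RGB2BGR); o[:300,:300]=cv2.resize(b,(300,300)); cv2.imwrite("pics/w4b.png",o)
E
```

```text
[ 0.59932856 -0.18498811  0.20259383] 8.7667 [-4.33157629e-01  4.09834139e-01  1.09663726e-01  1.27212040e+00
  2.15042250e-04  7.71968517e-01]Traceback (most recent call last):
  File "<stdin>", line 4, in <module>
    return _wrapfunc(a, 'argmax', axis=axis, out=out, **kwds)
    return bound(*args, **kwds)
ValueError: attempt to get argmax of an empty sequence
```

```bash
python3 - <<'E'
from h import *
im=cv2.imread("pics/w4.png"); b=viewer.read_camera("scene")[95:245,180:330,::-1]; im[:300,:300]=cv2.resize(b,(300,300)) ; cv2.imwrite("pics/w4b.png",im)
o=cv2.imread("pics/w4.png"); h=cv2.cvtColor(o,cv2.COLOR_BGR2HSV); print(h[235:245:4,310:330:6].tolist())
E
```

```text
[[[25, 163, 171], [25, 166, 171], [25, 166, 169], [25, 167, 169]], [[25, 166, 163], [26, 164, 171], [26, 162, 170], [26, 164, 170]], [[24, 168, 164], [25, 165, 161], [26, 162, 164], [26, 161, 162]]]
```

View pics/w4b.png

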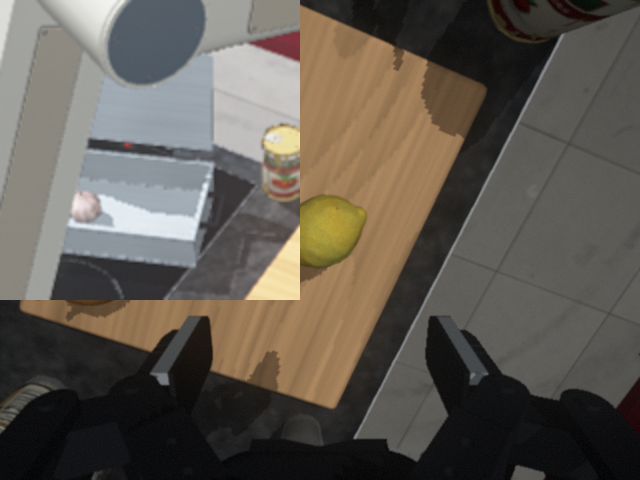

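The garlic lies in the pot. The lemon is at about (328,231), with its tip at the right (366,212). I'll segment it for its axis.

```bash
python3 - <<'E'
from h import *
im=cv2.imread("pics/w4.png"); h=cv2.cvtColor(im,cv2.COLOR_BGR2HSV); print(h[231,315:360:8].tolist(),h[150,300:340:15].tolist())
m=cv2.inRange(h,(23,150,50),(33,255,255)); m=cv2.morphologyEx(m,cv2.MORPH_OPEN,np.ones((5,5)))
n,l,st,ce=cv2.connectedComponentsWithStats(m); i=l[231,328]; print(i,st[i],ce[i])
c=max(cv2.findContours((l==i).astype(np.uint8),0,2)[0],key=len); print(cv2.fitEllipse(c),cv2.minAreaRect(c))
C=cam("wrist"); s=get_state(); R=Ro.from_quat(s["orientation"]).as_matrix()
for p in (ce[i],cv2.minAreaRect(c)[0]):
    X=atz(C,*p,.0455); print(X,R.T@(X-s["tcp_pos"]))
E
```

```text
[[26, 163, 169], [26, 162, 173], [25, 170, 182], [24, 174, 176], [24, 173, 164], [24, 174, 144]] [[15, 110, 162], [16, 114, 159], [16, 112, 164]]
1 [ 278  195   88   72 4493] [321.10594258 229.75762297]
((320.8744812011719, 229.45191955566406), (63.7202033996582, 86.43508911132812), 69.8357162475586) ((320.79998779296875, 229.89999389648438), (73.79023742675781, 75.13188171386719), 26.56505012512207)
[ 0.6014858  -0.18098671  0.0455    ] [0.0020866  0.00317079 0.15773411]
[ 0.60131223 -0.18117174  0.0455    ] [0.00197615 0.0029424  0.15773411]
```

>>> {"name": "play_rows", "arguments": {"deltas": "0.002 0.003 0.02 7; 0.002 0.003 0.04 14; 0.002 0.003 0.06 21; 0.002 0.003 0.07 28; 0.002 0.003 0.08 35; 0.002 0.003 0.08 42; 0.002 0.003 0.08 49; 0.002 0.003 0.08 56; 0.002 0.003 0.08 63; 0.002 0.003 0.08 70; 0.002 0.003 0.08 70; 0.002 0.003 0.1 70; 0.002 0.003 0.125 70; 0.002 0.003 0.14 70; 0.002 0.003 0.15 70; 0.002 0.003 0.15 70; 0.002 0.003 0.15 70", "fingers": 1}}

```text
time: 10.23
tcp_pos: [0.6018, -0.181, 0.0538]
orientation: [0.936, 0.352, 0.0, 0.0]
contact_force: [0.0, -0.2, -0.2]
finger_gap: 0.0856
finger_force: 0.0
```

>>> {"name": "play_rows", "arguments": {"deltas": "0 0 0 0; 0 0 0 0; 0 0 0 0; 0 0 0 0; 0 0 0 0; 0 0 0 0; 0 0 0 0; 0 0 0 0", "fingers": -1, "squeeze": 25}}

```text
time: 10.9
tcp_pos: [0.6023, -0.1818, 0.0548]
orientation: [0.937, 0.351, 0.001, 0.001]
contact_force: [-1.7, 1.3, 6.6]
finger_gap: 0.0509
finger_force: 25.2
```

>>> {"name": "play_rows", "arguments": {"deltas": "0 0 -0.03 0; 0 0 -0.07 0; 0 0 -0.11 0; 0.01 -0.02 -0.15 0; 0.02 -0.05 -0.17 -7; 0.037 -0.083 -0.17 -14; 0.052 -0.116 -0.17 -21; 0.067 -0.149 -0.17 -28; 0.082 -0.182 -0.17 -35; 0.097 -0.215 -0.17 -42; 0.112 -0.248 -0.17 -49; 0.127 -0.281 -0.17 -56; 0.138 -0.307 -0.17 -63; 0.148 -0.328 -0.17 -70; 0.148 -0.328 -0.17 -70; 0.148 -0.328 -0.15 -70; 0.148 -0.328 -0.13 -70; 0.148 -0.328 -0.13 -70; 0.148 -0.328 -0.13 -70"}}

```text
time: 12.48
tcp_pos: [0.4977, 0.1626, 0.1832]
orientation: [0.567, 0.824, -0.001, -0.001]
contact_force: [0.1, 0.2, 0.1]
finger_gap: 0.0507
finger_force: 26.6
```

```bash
python3 - <<'E'
from h import *
C,im=snap("wrist","w5"); s=get_state(); print(s["tcp_pos"],s["finger_gap"],s["time"])
print(Ro.from_quat(s["orientation"]).as_matrix().round(3))
E
```

```text
[0.49829008 0.16263974 0.18407911] 0.050552378573107605 12.5333
[[-0.358  0.934  0.   ]
 [ 0.934  0.358 -0.   ]
 [-0.     0.    -1.   ]]
```

View pics/w5.png

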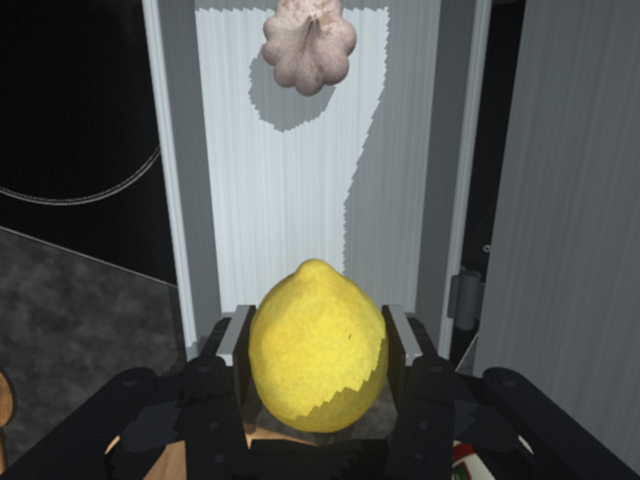

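The lemon is held with its long axis along the pot, centred between the walls and clear of the garlic. Lowering.

>>> {"name": "play_rows", "arguments": {"deltas": "0 0 0.025 0; 0 0 0.05 0; 0 0 0.075 0; 0 0 0.095 0; 0 0 0.11 0; 0 0 0.119 0; 0 0 0.122 0; 0 0 0.125 0; 0 0 0.127 0; 0 0 0.127 0; 0 0 0.127 0"}}

```text
time: 13.45
tcp_pos: [0.4984, 0.1631, 0.057]
orientation: [0.566, 0.824, 0.0, 0.0]
contact_force: [-0.8, -0.0, -1.0]
finger_gap: 0.0504
finger_force: 26.6
```

>>> {"name": "play_rows", "arguments": {"deltas": "0 0 0.001 0; 0 0 0.002 0; 0 0 0.002 0; 0 0 0.002 0"}}

```text
time: 13.78
tcp_pos: [0.498, 0.163, 0.0543]
orientation: [0.566, 0.824, 0.0, 0.0]
contact_force: [-1.1, -0.5, -0.8]
finger_gap: 0.0503
finger_force: 26.6
```

>>> {"name": "play_rows", "arguments": {"deltas": "0 0 0.001 0; 0 0 0.0015 0; 0 0 0.0015 0; 0 0 0.0015 0"}}

```text
time: 14.12
tcp_pos: [0.498, 0.163, 0.0527]
orientation: [0.566, 0.824, -0.0, -0.0]
contact_force: [0.2, -0.7, -0.9]
finger_gap: 0.0504
finger_force: 26.6
```

>>> {"name": "play_rows", "arguments": {"deltas": "0 0 0 0; 0 0 0 0; 0 0 0 0; 0 0 0 0; 0 0 0 0; 0 0 0 0", "fingers": 0.95}}

```text
time: 14.62
tcp_pos: [0.498, 0.163, 0.0528]
orientation: [0.566, 0.824, 0.0, 0.0]
contact_force: [0.5, -0.3, -1.0]
finger_gap: 0.0835
finger_force: 0.0
```

>>> {"name": "play_rows", "arguments": {"deltas": "0 0 -0.03 0; 0 0 -0.07 0; 0 0 -0.11 0; 0 0 -0.15 0; 0 0 -0.19 0; 0 0 -0.23 0; 0 0 -0.27 0; 0 0 -0.31 0; 0 0 -0.345 0; 0.012 0.03 -0.347 0; 0.025 0.06 -0.347 0; 0.038 0.09 -0.347 0; 0.05 0.12 -0.347 0; 0.065 0.151 -0.347 0; 0.065 0.151 -0.347 0; 0.065 0.151 -0.347 0; 0.065 0.151 -0.347 0; 0.065 0.151 -0.347 0"}}

```text
time: 16.12
tcp_pos: [0.6149, 0.2772, 0.4007]
orientation: [0.566, 0.824, 0.0, 0.0]
contact_force: [-0.1, 0.4, 0.4]
finger_gap: 0.0832
finger_force: 0.0
```

```bash
python3 - <<'E'
from h import *
C,im=snap("wrist","w6"); s=get_state(); print(s["tcp_pos"],s["joints"],s["time"])
print(Ro.from_quat(s["orientation"]).as_matrix().round(3)); print(proj(C,(.615,.278,.297)))
E
```

```text
[0.61469808 0.27708797 0.40119343] [ 2.99216701e-01  5.28126384e-01  8.12998502e-01  1.85420447e+00
 -7.17678749e-05  1.50345219e+00] 16.1667
[[-0.358  0.934  0.001]
 [ 0.934  0.358  0.   ]
 [-0.     0.001 -1.   ]]
[317.06678277 255.78487994]
```

View pics/w6.png

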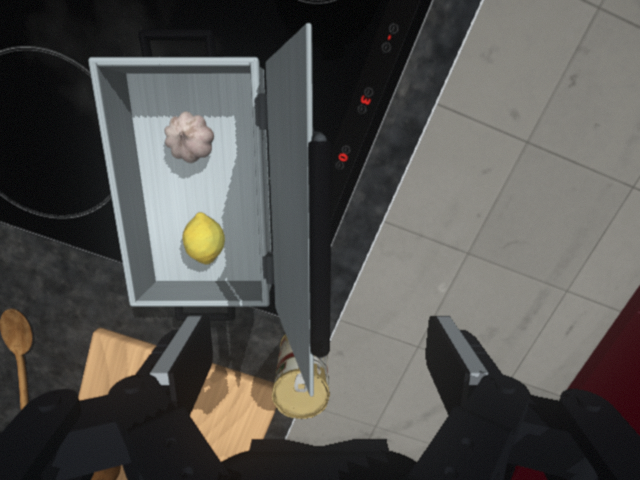

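Both items lie in the pot. The bar runs from (320,133) to (320,355), so its middle is at (320,244), within a few mm of the prediction. Descending on it.

```bash
python3 - <<'E'
from h import *
C=cam("wrist"); s=get_state(); R=Ro.from_quat(s["orientation"]).as_matrix()
X=atz(C,320,244,.297); print(X,R.T@(X-s["tcp_pos"]))
# arc in pot x/z relative to start
a0=1.85
for a in np.linspace(1.85,.785,17): print(round(a,3),round(.215*(np.cos(a0)-np.cos(a)),4),round(-.215*(np.sin(a)-np.sin(a0)),4))
E
```

```text
[0.61390586 0.28546814 0.297     ] [0.00812511 0.00211223 0.10419523]
1.85 0.0 -0.0
1.783 -0.0139 -0.0035
1.717 -0.028 -0.006
1.65 -0.0422 -0.0076
1.584 -0.0565 -0.0083
1.517 -0.0708 -0.008
1.451 -0.085 -0.0068
1.384 -0.0992 -0.0046
1.318 -0.1131 -0.0015
1.251 -0.1269 0.0026
1.184 -0.1403 0.0075
1.118 -0.1533 0.0134
1.051 -0.166 0.02
0.985 -0.1782 0.0276
0.918 -0.1898 0.0359
0.852 -0.2009 0.0449
0.785 -0.2113 0.0547
```

>>> {"name": "play_rows", "arguments": {"deltas": "0.003 0.002 0.03 0; 0.005 0.002 0.06 0; 0.005 0.002 0.08 0; 0.005 0.002 0.09 0; 0.005 0.002 0.097 0; 0.005 0.002 0.097 0; 0.005 0.002 0.097 0; 0.005 0.002 0.097 0"}}

```text
time: 16.83
tcp_pos: [0.6158, 0.283, 0.3045]
orientation: [0.566, 0.824, 0.001, 0.001]
contact_force: [0.4, 0.0, 0.2]
finger_gap: 0.0829
finger_force: 0.0
```

>>> {"name": "play_rows", "arguments": {"deltas": "0 0 0 0; 0 0 0 0; 0 0 0 0; 0 0 0 0; 0 0 0 0; 0 0 0 0; 0 0 0 0; 0 0 0 0; 0 0 0 0; 0 0 0 0; 0 0 0 0; 0 0 0 0; 0 0 0 0; 0 0 0 0", "fingers": -1, "squeeze": 30}}

```text
time: 18.0
tcp_pos: [0.6137, 0.2825, 0.3029]
orientation: [0.566, 0.824, -0.002, -0.001]
contact_force: [-11.2, -4.9, 3.0]
finger_gap: 0.0127
finger_force: 29.9
```

Holding the bar. Now following the arc.

>>> {"name": "play_rows", "arguments": {"deltas": "0 -0.007 -0.002 0; 0 -0.014 -0.0035 0; 0 -0.021 -0.005 0; 0 -0.028 -0.006 0; 0 -0.035 -0.007 0; 0 -0.042 -0.0076 0; 0 -0.0495 -0.008 0; 0 -0.0565 -0.0083 0; 0 -0.0635 -0.0083 0; 0 -0.0708 -0.008 0; 0 -0.078 -0.0075 0; 0 -0.085 -0.0068 0; 0 -0.092 -0.0058 0; 0 -0.0992 -0.0046 0; 0 -0.106 -0.0031 0; 0 -0.1131 -0.0015 0; 0 -0.1131 -0.0015 0; 0 -0.1131 -0.0015 0"}}

```text
time: 19.5
tcp_pos: [0.5097, 0.2425, 0.3044]
orientation: [0.566, 0.824, -0.0, -0.0]
contact_force: [-0.5, 0.3, 3.1]
finger_gap: 0.0127
finger_force: 31.3
```

>>> {"name": "play_rows", "arguments": {"deltas": "0 -0.007 0.002 0; 0 -0.0138 0.0041 0; 0 -0.0206 0.0065 0; 0 -0.0272 0.009 0; 0 -0.0338 0.0119 0; 0 -0.0402 0.0149 0; 0 -0.0466 0.0181 0; 0 -0.0529 0.0215 0; 0 -0.0591 0.0253 0; 0 -0.0651 0.0291 0; 0 -0.071 0.0332 0; 0 -0.0767 0.0374 0; 0 -0.0823 0.0418 0; 0 -0.0878 0.0464 0; 0 -0.0931 0.0512 0; 0 -0.0982 0.0562 0; 0 -0.0982 0.0562 0; 0 -0.0982 0.0562 0; 0 -0.0982 0.0562 0; 0 -0.0982 0.0562 0"}}

```text
time: 21.17
tcp_pos: [0.4183, 0.2073, 0.2482]
orientation: [0.566, 0.824, -0.0, -0.0]
contact_force: [-4.3, -2.4, 4.1]
finger_gap: 0.0126
finger_force: 32.5
```

```bash
python3 - <<'E'
from h import *
s=get_state(); p=s["tcp_pos"]; print(p,s["contact_force"],s["finger_gap"],s["finger_force"],s["qd"].round(4))
h=np.array([.473+.933*.093,.2235+.36*.093]); d=(h-p[:2])@[.933,.36]; z=p[2]-.006-.09
print(d,z,np.degrees(np.arctan2(z,d)),np.hypot(d,z))
snap("scene","s9"); snap("side","d9")
a=cv2.imread("pics/scene0.png")
E
```

```text
[0.4182765  0.20734484 0.24823067] [-4.29729054 -2.39273487  4.05566953] 0.012567453510194244 32.4802029132843 [-0.0015 -0.0013  0.0008 -0.0003 -0.0029  0.0008]
0.14988116543458108 0.15223066978316016 45.44557661641281 0.2136317873694311
```

The angle comes out at 45.4° from the hinge geometry and 45.6° from the chord travelled, and the lid is steady. Handing in.

```bash
python3 -c "
from h import *
print(arm.close_job())"
```

```text
the job is handed in; nothing more can be done
None
```

The lemon and the garlic are resting in the pot, let go, and the fingers are holding the lid open at about 45°; I handed the job in at about 21 s of the 72 s, and no verdict came back.

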